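# Open the push-and-turn safety cap of the disinfectant-tablet tub at the clinic desk

### The job

Open the tub of disinfectant tablets, the one with the blue push-and-turn safety cap: press the cap down against its spring, keep it down while you twist it anticlockwise past its lock, then lift it straight up off the neck without pulling the tub out of its rack. Finish still holding the cap in the gripper, upright, still and about 5 cm above the open mouth of the tub; do not put it down or let go. Leave the other tub, the pump bottle and the thermometer where they are.

Things in the scene. Friction and masses are not known exactly. Their poses are not given: they have to be found in the camera images.
- cap: Blue ribbed push-and-turn cap, an upside-down cup 52 mm across, 30 mm high, 40 g. Origin: centre of its open underside, z up through its top. Three lugs inside lock it bayonet-fashion under the neck's flanges. Pressed at least 3 mm down it turns anticlockwise (seen from above): free to lift from 47 to 80 degrees (aim for 60 to 65), hard stop at 85. Clockwise it only meets a stop.
- cap_top (a point): Centre of the cap's flat top, 30 mm above its underside. Two white arrows moulded there point anticlockwise, the opening direction. Any two opposite sides of the cap can be gripped. Locked, its underside is 17 mm below the rim of the mouth and 9 mm above the tub's shoulder, so fingertips level with the underside are clear of the tub.
- disc (a joint): Sprung sealing disc inside the cap, 36 mm across, resting on the rim of the mouth: how far the cap is pressed down over it, m. 0 locked and untouched; 0.003 or more: lock cleared, cap can turn; 0.006 fully down; -0.002 with the cap off. It takes 6 N to start, about 10 N at 0.003, 13 N at 0.006; beyond that it is rigid.
- tub: White square tablet tub under the blue cap, blue stripes on its labels: 76 x 76 mm, 104 mm high, sloping shoulder to 111 mm, neck 37 mm across (45 over its flanges), 150 mm high with the cap on. Loose, about 0.55 kg. Origin: centre of its underside, z up. It stands in either pocket of the rack, 1.5 mm of play on each side: it cannot turn, but nothing holds it down.
- tub_mouth (a point): The centre of the rim of that tub's mouth, 137 mm above its underside; z up.
- rack: Low grey sheet-steel rack screwed to the desk: base plate 120 mm (x) by 270 mm (y), 3 mm thick, with two square pockets (inside 79 x 79 mm, walls 2.5 mm thick, rising to 53 mm) centred 65 mm to either side along its y. Origin: centre of the plate's underside. The tubs stand on the plate, 3 mm up.
- other_tub: Bystander: a tub of the same body in the rack's other pocket, grey stripes on its labels and a smooth grey screw cap 51 mm across, 138 mm high in all, loose, 0.5 kg. Origin: centre of its underside.
- thermometer: Bystander: a white pistol-shaped forehead thermometer lying on its side on the desk, about 125 mm by 125 mm and 36 mm high, loose. Origin: on the desk, below the corner between barrel and handle.
- pump: Bystander: a white round hand-sanitiser pump bottle standing loose on the desk, 66 mm across and 188 mm high, its spout reaching 48 mm from its axis towards its -x. Origin: centre of its underside.
Not all that is in view belongs to the job. Of the things like the cap, leave any that is green or red; of the rest the smaller one is meant.

How it is judged:
By the outcome, as a careful person would: the job done as asked, in the order asked, and still so for the second after the job is handed in, while the arm keeps its last pose, push and grip.
It also fails if it takes over 35 s, if anything falls off the work surface, if the arm or the gripper's body presses on something with over 40 N, if the wrist force passes 120 N, or if a joint passes its speed limit or range.

### The arm

A 6-joint arm with a two-finger parallel gripper is mounted at the origin on the work surface. World frame = base frame: x ahead of the robot, y to its left, z up, the work surface at z = 0. Lengths are in m, angles in rad, forces in N, time in s.
With the tool pointing down it reaches from about 0.15 to 0.775 m from the base axis. Payload 6.1 kg.
Tool frame: the origin (TCP) lies midway between the tips of the shut fingers; the grasp point (between the pads) lies 19 mm behind it (env.hold_point_z is the distance from the TCP to the grasp point, in m); y points along the fingers, x is the direction in which the jaws open and shut, and the axes are right-handed (so a half turn about y gives the same grasp; the last joint's range is limited). The gripper opens to 85 mm and grips with 20 to 120 N. Pads are 22 mm wide; open, the fingers measure 114 mm over their backs; the gripper's body (76 mm by 85 mm) begins 54 mm behind the grasp point. The pads swing forward as they close: fully open they stand 13 mm farther back than shut.
Start: joints at [-1.12, 0.126, -0.04, 1.405, 0, 1.571], TCP at [0.229, -0.473, 0.231] pointing down, gripper open.
Joint ranges: [-2.72, 2.72], [-0.95, 1.95], [-1.27, 1.35], [-1.78, 2.02], [-1.46, 1.47], [-3.14, 3.14]. Speed limits (rad/s): [2.39, 2.39, 3.01, 3.14, 3.14, 3.14].

### API

Orientations are given as [roll, pitch, yaw] about the fixed x, y, z axes, in that order (R = Rz(yaw) Ry(pitch) Rx(roll)).
In Python, from workcell import status, optics, order, env gives the robot as it stands.
- The arm moves only by the tool arm_command, never from a script. Its argument "deltas" is a list that holds one entry, the list of rows, each a list of 7 numbers: the shift along the tool's x, y, z in mm, then the turn, a rotation vector about the tool's x, y, z in degrees, then the opening, from 0 (shut) to 1 (fully open). A call has 1 to 5 rows; each row shifts and turns the pose as measured when the row begins, along the tool's axes as they then stand; what a row does not reach is not made up. A row lasts 1/12 s, in which the tool goes at most 41.7 mm and 7.16 degrees, less where a joint would pass 70% of its speed; a pose out of reach is approached as far as the arm can. A call with a gripper value outside its range is refused whole. The fingers move at their own pace and stop on an object; "squeeze" is the grip in N (left out, the last holds). Time passes only in rows, so rows that do not move let the fingers close. It gives the time, the measured TCP pose, the force and the opening at its end, in the units of the state.
- status.sense(): the state, without advancing time (a new reading comes with each control period).
- optics.grab_frame(name): name is "side" or "top" or "wrist"; returns the picture (480x640x3 uint8, red, green, blue); there is no depth.
- optics.get_calibration(name): a dict with "camera_matrix" (3x3 intrinsics, pixels), "position" and "orientation" of the camera in the world. Camera axes: x right, y up, looking along -z (the intrinsics and any distortion apply to the point x, -y, -z); pixel columns grow to the right and rows downward; lengths in m; the calibration is good to about 2 mm. A picture is of the moment at which its call begins: read the wrist's pose just before it. get_calibration takes no time and is no camera call; for the wrist camera it gives the pose at the moment of the call.
- order.close_job(): hands the job in, once; it reports no verdict.
The state is a dict: "t": time; "joint_positions": joint angles; "dq": joint speeds; "effort": joint torques, N m; "eef_pos": TCP position; "orientation": TCP orientation; "ft_force": force on the tool from outside, world axes, zero at the start; "moment": the same for the moment, N m; "width": opening from 0.0 (shut) to 1.0 (fully open).
Only numpy, scipy, OpenCV 4.12 (cv2) and the standard library are available. Lean on these libraries where they do the work, as an engineer would, in place of code of your own. Each camera call takes 0.05 s, during which the arm holds its last target.

## Working session

There is one attempt and no reset: what is moved stays moved. The work goes in short steps, Python scripts to look and compute and a tool call to move; the robot and the scene stay as the last step left them, time stands still between calls to the robot, and variables do not carry over. Pictures are saved under pics/ and viewed, and the job is handed in when it is done.

Besides the shell and the picture viewer there is one more tool, called after "Call:" as a command line: name --argument value ..., lists and objects as JSON in quotes. arm_command: Moves the arm, as the interface text tells. Its arguments: {"type":"object","properties":{"deltas":{"type":"array"},"squeeze":{"type":"number"}},"required":["deltas"]}

```bash
mkdir -p pics; ls; python3 - <<'E'
from workcell import status, optics, order, env
import cv2,numpy as np
print(status.sense())
print(env.hold_point_z)
for n in ["side","top","wrist"]:
    c=optics.get_calibration(n); print(n,c)
    im=optics.grab_frame(n); cv2.imwrite(f"pics/{n}0.png",im[:,:,::-1])
E
```

```text
pics
{'t': 0.0, 'joint_positions': array([-1.12001865e+00,  1.26415838e-01, -4.06254323e-02,  1.40539089e+00,
       -1.65785981e-05,  1.57081467e+00]), 'dq': array([-2.64095236e-03, -1.31944494e-03, -7.55233428e-05,  1.24362294e-03,
        4.47484799e-04, -7.31002762e-05]), 'effort': array([-1.23121331e-04, -4.35920370e+01,  3.52921200e+01,  1.72769098e-02,
        1.36909111e-04, -1.64131927e-05]), 'eef_pos': array([ 0.22854202, -0.47219128,  0.23050169]), 'orientation': array([-1.57081294,  0.00163584, -1.120037  ]), 'ft_force': array([ 0.21615282, -0.28922713, -0.02748761]), 'moment': array([-0.00207333, -0.06409804,  0.05976385]), 'width': 0.9996832175971577}
0.0187
side {'camera_matrix': array([[499.6684236 ,   0.        , 318.53560109],
       [  0.        , 499.6684236 , 237.22145193],
       [  0.        ,   0.        ,   1.        ]]), 'position': array([0.26983596, 0.68138836, 0.93343885]), 'orientation': array([ 0.74098363, -0.01538592, -2.76057916])}
top {'camera_matrix': array([[535.93581443,   0.        , 316.83668587],
       [  0.        , 535.93581443, 240.40261277],
       [  0.        ,   0.        ,   1.        ]]), 'position': array([ 0.26566476, -0.03419246,  1.54619397]), 'orientation': array([ 0.18733278,  0.00367422, -1.55666737])}
wrist {'camera_matrix': array([[347.52668137,   0.        , 315.22610274],
       [  0.        , 347.52668137, 245.01037568],
       [  0.        ,   0.        ,   1.        ]]), 'position': array([ 0.30388608, -0.43643613,  0.37328907]), 'orientation': array([-0.33053959,  0.00207251, -1.11981894])}
```

View pics/side0.png

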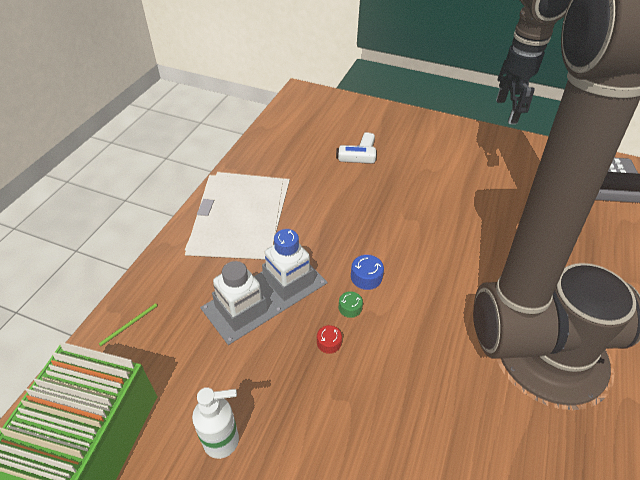

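View pics/top0.png

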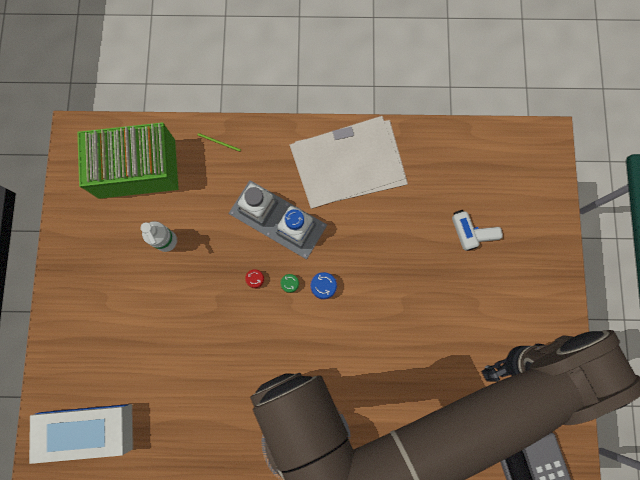

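View pics/wrist0.png

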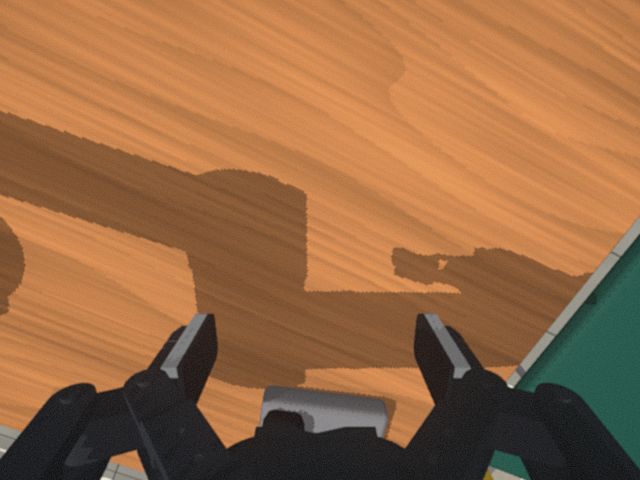

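```bash
cat > h.py <<'E'
import numpy as np,cv2
from scipy.spatial.transform import Rotation as R
from workcell import status, optics, order, env
def ray(cal,uv):
    K=np.array(cal["camera_matrix"]);d=np.linalg.inv(K)@[uv[0],uv[1],1.]
    d=np.array([d[0],-d[1],-d[2]]);Rm=R.from_euler('xyz',cal["orientation"]).as_matrix()
    return np.array(cal["position"]),Rm@d
def plane(cal,uv,z):
    p,d=ray(cal,uv);return p+d*(z-p[2])/d[2]
def tri(c1,u1,c2,u2):
    p,d=ray(c1,u1);q,e=ray(c2,u2);d/=np.linalg.norm(d);e/=np.linalg.norm(e)
    s=np.linalg.lstsq(np.c_[d,-e],q-p,rcond=None)[0];a=p+s[0]*d;b=q+s[1]*e
    return (a+b)/2,np.linalg.norm(a-b)
def proj(cal,P):
    Rm=R.from_euler('xyz',cal["orientation"]).as_matrix();c=Rm.T@(np.array(P)-cal["position"])
    x=np.array(cal["camera_matrix"])@[c[0],-c[1],-c[2]];return x[:2]/x[2]
def S():
    s=status.sense();print({k:np.round(s[k],4).tolist() for k in("t","eef_pos","orientation","ft_force","moment","width","joint_positions")});return s
E
python3 - <<'E'
from h import *
for n,(u,v) in {"side":(286,240),"top":(294,219)}.items():
    im=cv2.imread(f"pics/{n}0.png")
    cr=im[v-60:v+60,u-80:u+80]; cv2.imwrite(f"pics/{n}0c.png",cv2.resize(cr,None,fx=5,fy=5,interpolation=cv2.INTER_CUBIC))
    hsv=cv2.cvtColor(im,cv2.COLOR_BGR2HSV);m=cv2.inRange(hsv,(105,120,60),(130,255,255))
    k,l,st,ce=cv2.connectedComponentsWithStats(m)
    cal=optics.get_calibration(n)
    for i in range(1,k):
        if st[i,4]>60: print(n,st[i],ce[i],plane(cal,ce[i],0.153),plane(cal,ce[i],0.03))
E
```

```text
side [346 147  20   4  68] [355.38235294 148.54411765] [ 0.55127778 -0.3044229   0.153     ] [ 0.59563403 -0.45979034  0.03      ]
side [274 229  24  26 443] [285.62528217 241.88261851] [0.58300459 0.05288441 0.153     ] [ 0.63236111 -0.04617009  0.03      ]
side [351 255  33  34 819] [366.6043956  272.17216117] [0.40064865 0.06480429 0.153     ] [ 0.4212652 -0.0323716  0.03     ]
top [285 210  19  20 261] [294.26436782 219.33333333] [0.58601536 0.0356411  0.153     ] [0.61429794 0.04180645 0.03      ]
top [460 218  13  20 117] [466.03418803 227.61538462] [ 0.56952881 -0.42095689  0.153     ] [ 0.59635585 -0.45510291  0.03      ]
top [311 273  26  26 463] [323.38444924 285.28941685] [ 0.41091151 -0.04407548  0.153     ] [ 0.42373481 -0.04494802  0.03      ]
top [ 37 405  90   9 121] [ 82.33884298 408.78512397] [0.0931956  0.55503309 0.153     ] [0.07796893 0.60705366 0.03      ]
```

View pics/side0c.png

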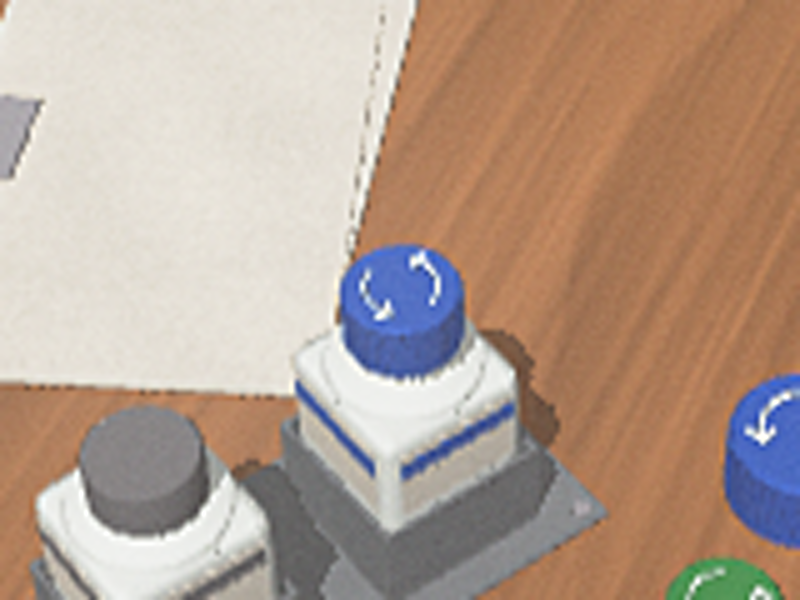

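View pics/top0c.png

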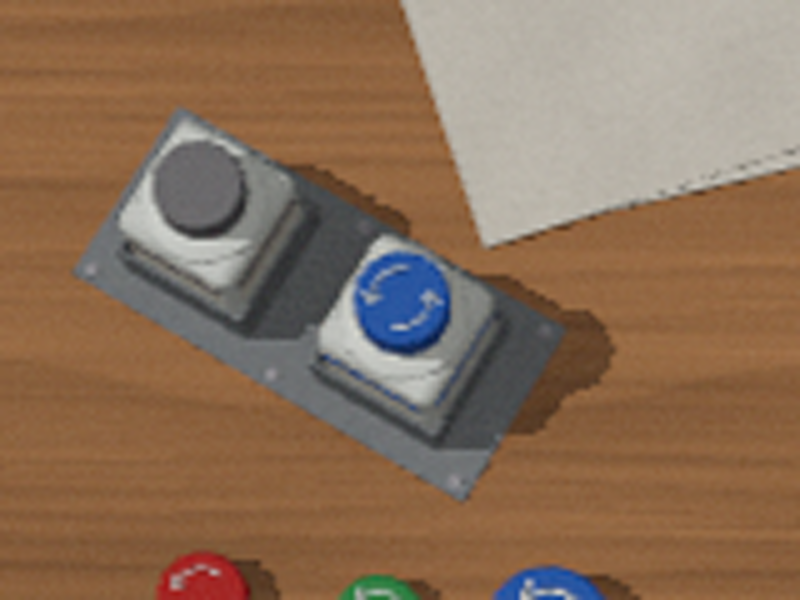

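The tub's cap is blue at top (294,219) and side (286,238). It could be confused with three loose caps: a big blue one at top (324,286), a green one at (290,283) and a red one at (256,279). The one on the tub measures about 20 px, or 52 mm. The loose blue one measures about 26 px, or 73 mm. I choose the cap on the blue-striped tub, and the crops confirm it, arrows included.

```bash
python3 - <<'E'
from h import *
ct,cs=optics.get_calibration("top"),optics.get_calibration("side")
p,e=tri(ct,(294.4,219.2),cs,(286.0,237.4));print("cap top",p,e)
print(plane(cs,(286.0,237.4),.153),plane(ct,(294.4,219.2),.153))
# other tub's cap top
o=plane(ct,(253.6,196.3),.141);print("other",o)
# ellipse on the wrist/joint geometry
tgt=p; s=S(); Rt=R.from_euler('xyz',s["orientation"]).as_matrix()
print("tool-frame shift mm to above (z .25):",Rt.T@(np.array([p[0],p[1],.25])-s["eef_pos"])*1000)
E
```

```text
cap top [0.58893382 0.03582561 0.14672914] 0.0021965910668795955
[0.58753125 0.0409776  0.153     ] [0.58638463 0.03528745 0.153     ]
other [0.65135629 0.14794679 0.141     ]
{'t': 0.15, 'eef_pos': [0.2286, -0.4723, 0.2307], 'orientation': [-1.5708, 0.0012, -1.12], 'ft_force': [-0.1767, -0.4411, 0.7626], 'moment': [-0.0189, -0.006, -0.0386], 'width': 1.0037, 'joint_positions': [-1.12, 0.1262, -0.0404, 1.4054, -0.0, 1.5708]}
tool-frame shift mm to above (z .25): [-300.36184353  -18.93476486  545.70640241]
```

Call:
arm_command --deltas '[[[-18,-3,34,0,0,0,1],[-20,-3,36,0,0,0,1],[-20,-2,36,0,0,0,1],[-20,-1,36,0,0,0,1],[-20,0,36,0,0,0,1]]]'

```text
t: 0.57
eef_pos: [0.3455, -0.3076, 0.2368]
orientation: [-1.573, 0.005, -1.135]
ft_force: [1.5, -0.4, 0.2]
width: 1.003
```

Call:
arm_command --deltas '[[[-20,-2,36,0,0,0,1],[-20,-2,36,0,0,0,1],[-20,-2,36,0,0,0,1],[-20,-2,36,0,0,0,1],[-20,-1,36,0,0,0,1]]]'

```text
t: 0.98
eef_pos: [0.4657, -0.137, 0.2453]
orientation: [-1.573, 0.005, -1.137]
ft_force: [0.6, -0.7, -0.3]
width: 1.002
```

```bash
python3 - <<'E'
from h import *
s=S(); p=np.array([0.588,0.0375]); Rt=R.from_euler('xyz',s["orientation"]).as_matrix()
print(Rt.T@(np.array([p[0],p[1],.25])-s["eef_pos"])*1000)
E
```

```text
{'t': 0.9833, 'eef_pos': [0.4657, -0.137, 0.2453], 'orientation': [-1.5734, 0.0048, -1.1369], 'ft_force': [0.6418, -0.6715, -0.2637], 'moment': [-0.0748, -0.0932, -0.0465], 'width': 1.002, 'joint_positions': [-0.2873, 0.0558, -0.0864, 1.4338, 0.0019, 2.4204]}
[-106.97766513   -4.65904598  184.31187023]
```

Call:
arm_command --deltas '[[[-20,-1,36,0,-2,0,1],[-20,-1,36,0,-2,0,1],[-20,-1,34,0,-2,0,1],[-14,-1,26,0,-2,0,1],[-6,0,10,0,0,0,1]]]'

```text
t: 1.4
eef_pos: [0.5564, 0.0099, 0.2478]
orientation: [-1.573, 0.006, -0.985]
ft_force: [-1.1, 0.7, -0.7]
width: 1.002
```

```bash
python3 - <<'E'
from h import *
s=S(); p=np.array([0.588,0.0375]); Rt=R.from_euler('xyz',s["orientation"]).as_matrix()
print(Rt.T@(np.array([p[0],p[1],.25])-s["eef_pos"])*1000)
c=optics.get_calibration("wrist");print(c)
im=optics.grab_frame("wrist"); cv2.imwrite("pics/w1.png",im[:,:,::-1])
import pickle;pickle.dump((s,c),open("w1.pkl","wb"))
print(proj(c,[.588,.0375,.153]))
E
```

```text
{'t': 1.4, 'eef_pos': [0.5564, 0.0099, 0.2478], 'orientation': [-1.573, 0.0063, -0.985], 'ft_force': [-1.1374, 0.6511, -0.674], 'moment': [0.0257, 0.0499, 0.0462], 'width': 1.0018, 'joint_positions': [0.0157, 0.1917, 0.0743, 1.4586, 0.0041, 2.5714]}
[-5.50555413 -2.30588054 41.59955741]
{'camera_matrix': array([[347.52668137,   0.        , 315.22610274],
       [  0.        , 347.52668137, 245.01037568],
       [  0.        ,   0.        ,   1.        ]]), 'position': array([0.62677519, 0.05509629, 0.39025359]), 'orientation': array([-0.33266131,  0.00699882, -0.98481133])}
[307.74717196 189.8789695 ]
```

View pics/w1.png

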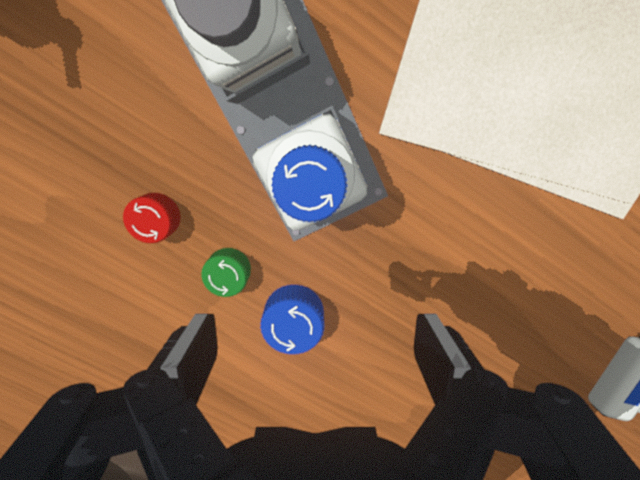

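The wrist view shows the target cap at about (310,184) on the tub. The loose caps are below and to the left, with the big blue one at (292,320). Next I refine the cap centre.

```bash
python3 - <<'E'
from h import *
import pickle
s,c=pickle.load(open("w1.pkl","rb"))
im=cv2.imread("pics/w1.png");hsv=cv2.cvtColor(im,cv2.COLOR_BGR2HSV);m=cv2.inRange(hsv,(105,110,50),(130,255,255));m[250:]=0
cs=max(cv2.findContours(m,cv2.RETR_EXTERNAL,cv2.CHAIN_APPROX_NONE)[0],key=cv2.contourArea)
h=cv2.convexHull(cs);print(cv2.boundingRect(h),cv2.fitEllipse(h))
# brighter top face
m2=cv2.inRange(hsv,(105,110,130),(130,255,255));m2[250:]=0
cs2=max(cv2.findContours(m2,cv2.RETR_EXTERNAL,cv2.CHAIN_APPROX_NONE)[0],key=cv2.contourArea)
e=cv2.fitEllipse(cv2.convexHull(cs2));print(e)
P=plane(c,e[0],.153);print("cap",P)
print("predicted radius px at .153", [np.linalg.norm(proj(c,P+np.array(v))-proj(c,P)) for v in([.026,0,0],[0,.026,0])])
ct,cs_=optics.get_calibration("top"),optics.get_calibration("side")
print(tri(c,e[0],ct,(294.4,219.2)),tri(c,e[0],cs_,(286.0,237.4)))
vis=cv2.ellipse(im.copy(),e,(0,255,255),1);cv2.imwrite("pics/w1e.png",cv2.resize(vis[120:240,230:390],None,fx=5,fy=5))
Rt=R.from_euler('xyz',s["orientation"]).as_matrix()
print("tool shift",Rt.T@(np.array([P[0],P[1],.25])-s["eef_pos"])*1000)
E
```

```text
(272, 145, 75, 77) ((309.1015319824219, 183.32960510253906), (74.31293487548828, 75.77338409423828), 172.64285278320312)
((309.0509338378906, 183.33384704589844), (74.29261016845703, 75.59859466552734), 170.6903533935547)
cap [0.59223218 0.03920613 0.153     ]
predicted radius px at .153 [np.float64(39.35099535855603), np.float64(39.105211155116535)]
(array([0.59002998, 0.03709892, 0.13585105]), np.float64(0.0020053728810485887)) (array([0.59043799, 0.03808572, 0.14830092]), np.float64(0.0027099682068886938))
tool shift [-4.58737085 -2.3215577  46.06933197]
```

View pics/w1e.png

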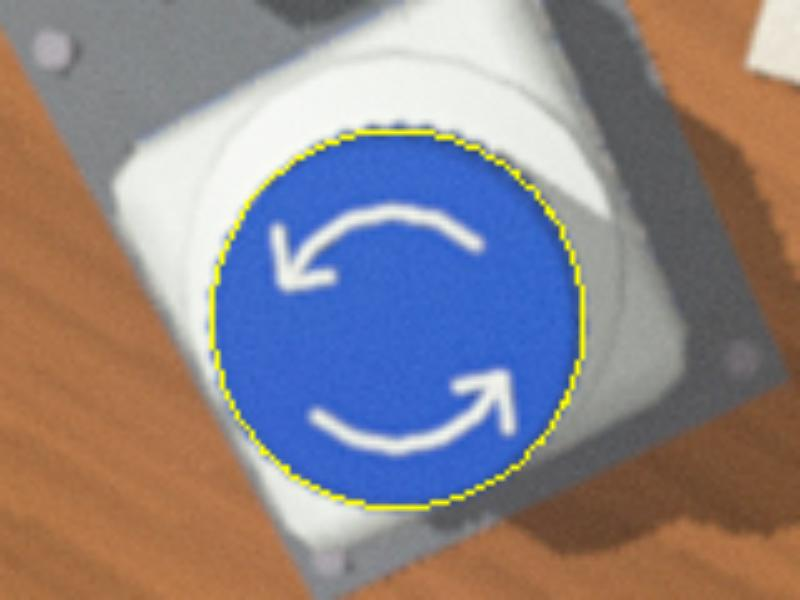

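Call:
arm_command --deltas '[[[-3,18,26,0,0,0,1],[-2,18,18,0,0,0,1],[0,14,4,0,0,0,1],[0,0,0,0,0,0,1]]]'

```text
t: 1.78
eef_pos: [0.5944, 0.0423, 0.1959]
orientation: [-1.574, 0.005, -0.986]
ft_force: [0.3, 0.6, -0.7]
width: 1.005
```

```bash
cat > look.py <<'E'
from h import *
import sys,pickle
tag=sys.argv[1]
s=S(); c=optics.get_calibration("wrist");im=optics.grab_frame("wrist")[:,:,::-1]; cv2.imwrite(f"pics/w{tag}.png",im)
im2=optics.grab_frame("side")[:,:,::-1];u,v=286,220
cv2.imwrite(f"pics/s{tag}.png",cv2.resize(im2[v-60:v+60,u-80:u+80],None,fx=5,fy=5,interpolation=cv2.INTER_CUBIC))
cv2.imwrite(f"pics/sf{tag}.png",im2)
pickle.dump((s,c),open(f"w{tag}.pkl","wb"))
E
python3 look.py 2
```

```text
{'t': 1.7833, 'eef_pos': [0.5944, 0.0423, 0.1959], 'orientation': [-1.5739, 0.0055, -0.9863], 'ft_force': [0.3038, 0.5662, -0.7206], 'moment': [0.0098, 0.0489, -0.0031], 'width': 1.0051, 'joint_positions': [0.0694, 0.2671, 0.0563, 1.3654, 0.0033, 2.6265]}
```

View pics/w2.png

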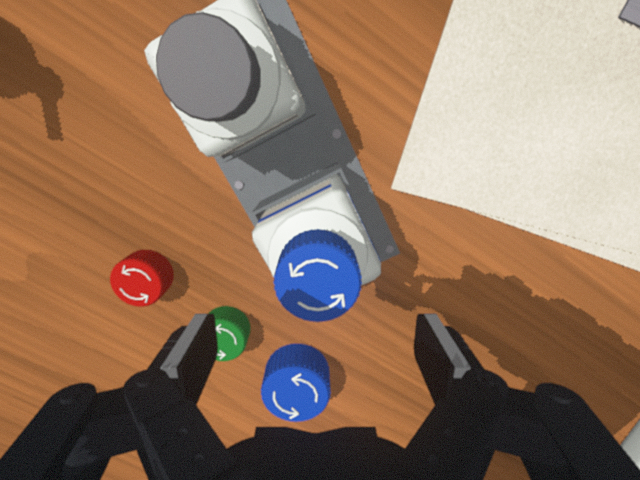

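View pics/s2.png

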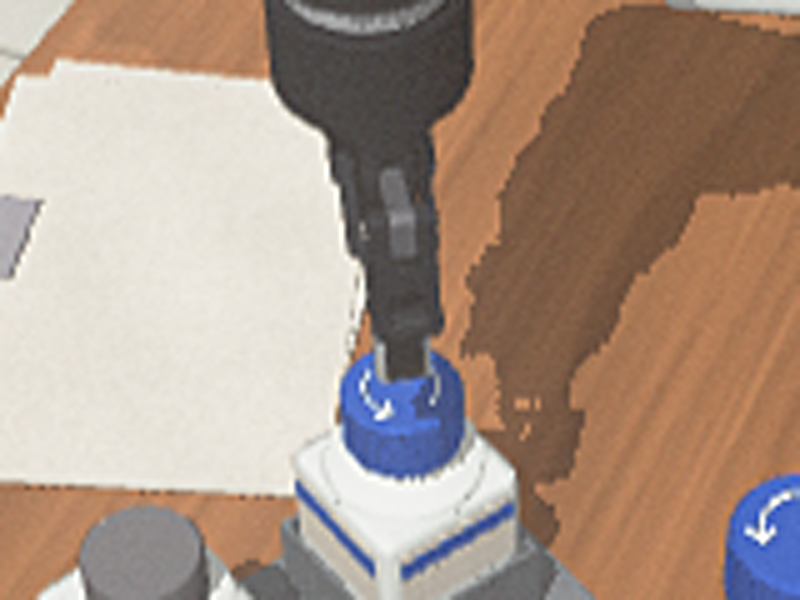

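```bash
python3 - <<'E'
from h import *
import pickle
E={}
for t in "12":
    s,c=pickle.load(open(f"w{t}.pkl","rb"))
    im=cv2.imread(f"pics/w{t}.png");hsv=cv2.cvtColor(im,cv2.COLOR_BGR2HSV)
    m=cv2.inRange(hsv,(105,110,165),(130,255,255));m[{"1":250,"2":325}[t]:]=0
    cs=max(cv2.findContours(m,cv2.RETR_EXTERNAL,cv2.CHAIN_APPROX_NONE)[0],key=cv2.contourArea)
    e=cv2.fitEllipse(cv2.convexHull(cs));E[t]=(c,e);print(e)
    P=plane(c,e[0],.153);print(P,[2*np.linalg.norm(proj(c,P+np.array(v))-proj(c,P)) for v in([.026,0,0],[0,.026,0])])
    vis=cv2.ellipse(im.copy(),e,(0,255,255),1);u,v=int(e[0][0]),int(e[0][1]);cv2.imwrite(f"pics/w{t}e.png",cv2.resize(vis[v-60:v+60,u-80:u+80],None,fx=5,fy=5))
print(tri(E["1"][0],E["1"][1][0],E["2"][0],E["2"][1][0]))
ct,cs_=optics.get_calibration("top"),optics.get_calibration("side")
print(tri(E["2"][0],E["2"][1][0],ct,(294.4,219.2)),tri(E["2"][0],E["2"][1][0],cs_,(286.0,237.4)))
# finger tip in the wrist image: the pads' top ends
print("TCP in wrist",proj(c,s["eef_pos"]))
E
```

```text
((308.4458312988281, 183.20143127441406), (73.12923431396484, 74.81565856933594), 15.368514060974121)
[0.59207915 0.0395983  0.153     ] [np.float64(78.6972462738113), np.float64(78.24200311698488)]
((316.0498962402344, 281.17596435546875), (79.66085815429688, 84.31160736083984), 101.7020263671875)
[0.59227616 0.04028292 0.153     ] [np.float64(86.37609609898074), np.float64(88.5478160615673)]
(array([0.59167622, 0.03964229, 0.15113212]), np.float64(0.0004211086419543303))
(array([0.58844214, 0.03667041, 0.14220527]), np.float64(0.0018901042401859543)) (array([0.58978049, 0.03825625, 0.14837616]), np.float64(0.0019951803075541025))
TCP in wrist [314.62842626 314.78086574]
```

View pics/w2e.png

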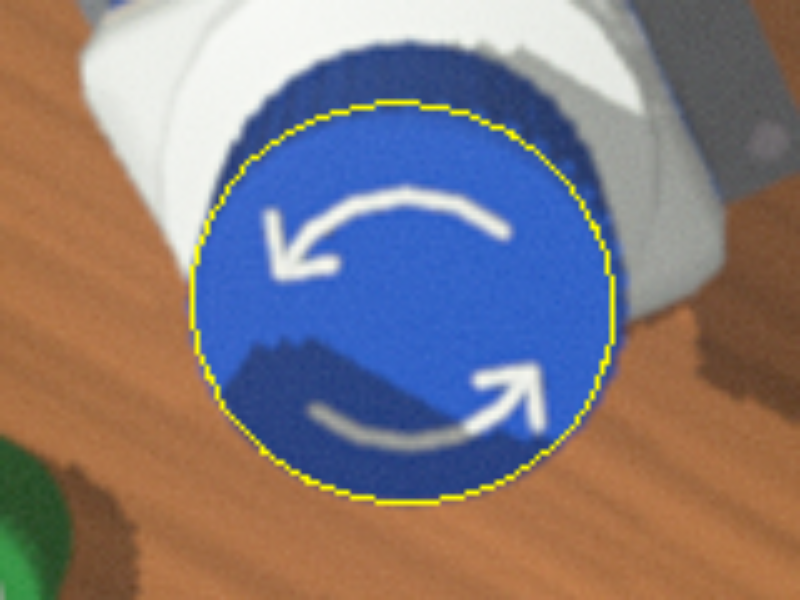

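Call:
arm_command --deltas '[[[1,15,-3,0,0,0,1],[0,20,-2,0,0,0,1],[0,18,0,0,0,0,1],[0,8,0,0,0,0,1],[0,0,0,0,0,0,1]]]'

```text
t: 2.3
eef_pos: [0.5909, 0.0334, 0.1441]
orientation: [-1.564, -0.002, -0.994]
ft_force: [-0.7, -0.2, -0.0]
width: 1.001
```

```bash
python3 look.py 3
```

```text
{'t': 2.3, 'eef_pos': [0.5909, 0.0334, 0.1441], 'orientation': [-1.5636, -0.0017, -0.9937], 'ft_force': [-0.6566, -0.163, -0.0057], 'moment': [0.001, 0.0169, 0.0559], 'width': 1.0014, 'joint_positions': [0.0554, 0.2584, -0.0686, 1.2368, 0.0021, 2.6199]}
```

View pics/w3.png

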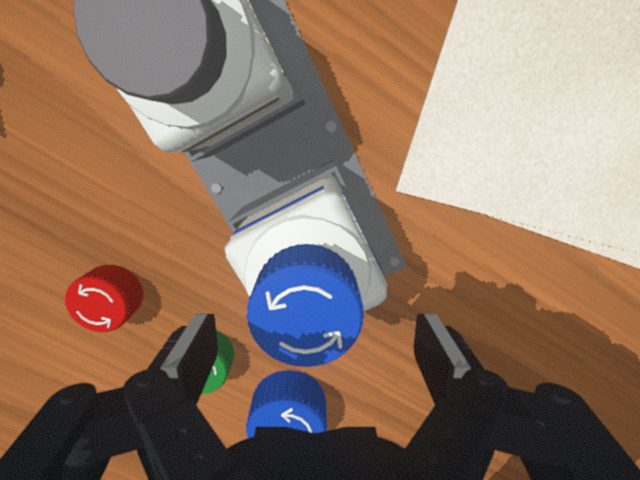

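View pics/s3.png

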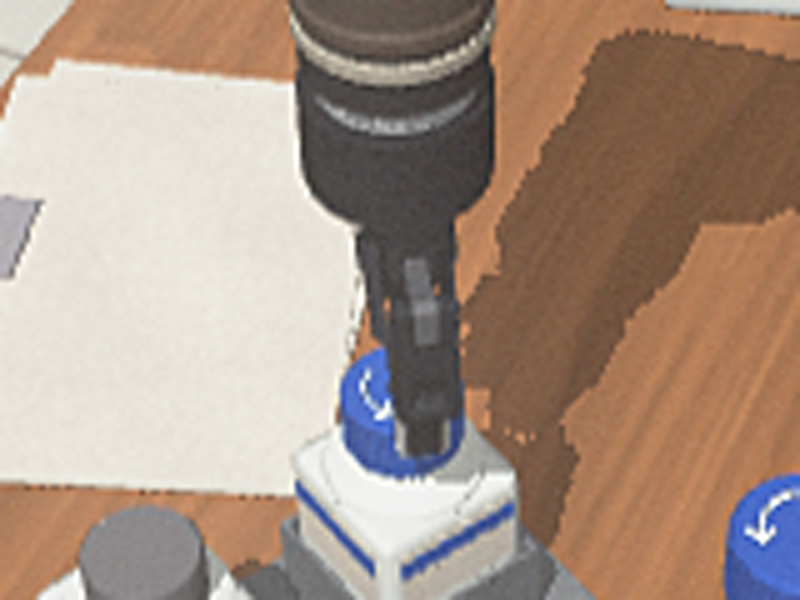

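```bash
cat > plan.py <<'E'
from h import *
import sys
# plan.py x y z [yaw]: shift/turn in the tool frame
a=list(map(float,sys.argv[1:]))
s=S(); Rc=R.from_euler('xyz',s["orientation"]);yaw=a[3] if len(a)>3 else s["orientation"][2]
Rd=R.from_euler('xyz',[-np.pi/2,0,yaw])
print("shift mm",(Rc.inv().apply(np.array(a[:3])-s["eef_pos"])*1000).round(2),"turn deg",np.degrees((Rc.inv()*Rd).as_rotvec()).round(2))
E
python3 plan.py .591 .039 .144
```

```text
{'t': 2.4, 'eef_pos': [0.5918, 0.0336, 0.1456], 'orientation': [-1.5619, -0.0027, -0.9934], 'ft_force': [0.4389, 0.8306, 0.7722], 'moment': [-0.0108, 0.0226, 0.0443], 'width': 1.0028, 'joint_positions': [0.0557, 0.2579, -0.0659, 1.238, 0.0021, 2.6199]}
shift mm [-4.91  1.63  2.26] turn deg [-0.51  0.    0.15]
```

Call:
arm_command --deltas '[[[-5,2,2,-0.5,0,0.1,1],[0,0,0,0,0,0,1],[0,0,0,0,0,0,1]]]'

```text
t: 2.65
eef_pos: [0.5921, 0.039, 0.1475]
orientation: [-1.567, -0.003, -0.994]
ft_force: [0.4, 0.1, 1.6]
width: 1.001
```

```bash
python3 plan.py .591 .039 .120
```

```text
{'t': 2.65, 'eef_pos': [0.5921, 0.039, 0.1475], 'orientation': [-1.567, -0.0032, -0.9944], 'ft_force': [0.439, 0.0688, 1.6271], 'moment': [-0.0084, 0.0246, 0.0302], 'width': 1.0006, 'joint_positions': [0.0663, 0.262, -0.0564, 1.2475, -0.001, 2.6315]}
shift mm [-0.68 27.45 -1.04] turn deg [-0.22  0.    0.19]
```

Call:
arm_command --deltas '[[[0,9,-1,-0.2,0,0.2,1],[0,9,0,0,0,0,1],[0,7,0,0,0,0,1],[0,0,0,0,0,0,1],[0,0,0,0,0,0,1]]]'

```text
t: 3.07
eef_pos: [0.592, 0.039, 0.1206]
orientation: [-1.57, -0.0, -0.993]
ft_force: [0.1, -0.4, 0.7]
width: 1.003
```

```bash
python3 look.py 4; python3 plan.py .591 .039 .120
```

```text
{'t': 3.0667, 'eef_pos': [0.592, 0.039, 0.1206], 'orientation': [-1.5695, -0.0002, -0.9934], 'ft_force': [0.0879, -0.3722, 0.6656], 'moment': [-0.0423, 0.0047, -0.0237], 'width': 1.0028, 'joint_positions': [0.0656, 0.2735, -0.1007, 1.1954, 0.0005, 2.6298]}
{'t': 3.1667, 'eef_pos': [0.592, 0.039, 0.121], 'orientation': [-1.5694, -0.0003, -0.9934], 'ft_force': [-0.4817, 0.1499, -0.4434], 'moment': [0.0587, 0.0052, 0.0428], 'width': 0.9973, 'joint_positions': [0.0656, 0.2733, -0.1002, 1.1959, 0.0005, 2.6298]}
shift mm [-0.53  0.96 -0.87] turn deg [-0.08  0.    0.01]
```

View pics/w4.png

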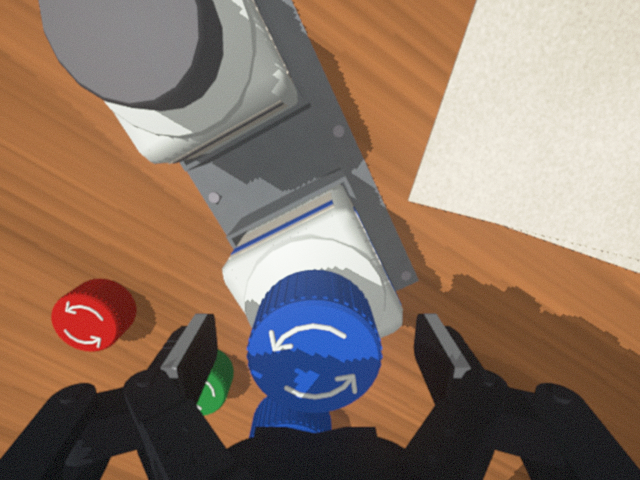

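View pics/s4.png

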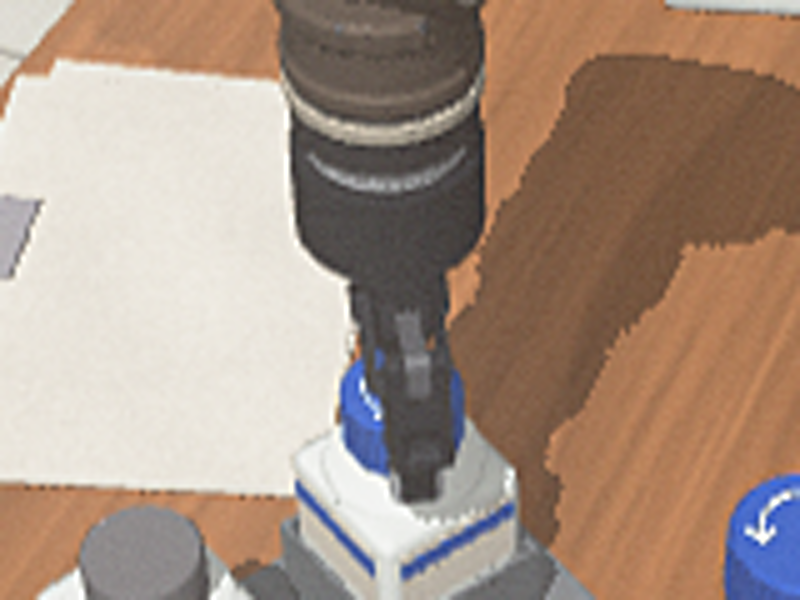

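```bash
python3 - <<'E'
from h import *
import pickle
s,c=pickle.load(open("w4.pkl","rb"))
for z in(.149,.152,.153): print(z,proj(c,[s["eef_pos"][0],s["eef_pos"][1],z]))
im=cv2.imread("pics/w4.png")
cr=im[290:420,235:395];cv2.imwrite("pics/w4c.png",cv2.resize(cr,None,fx=4.5,fy=4.5))
for dz in(0,.006,.013): print(proj(c,np.array([s["eef_pos"][0],s["eef_pos"][1],s["eef_pos"][2]+dz])))
E
```

```text
0.149 [314.43181157 352.17698686]
0.152 [314.41064039 357.02186657]
0.153 [314.40338005 358.68334528]
[314.59524871 314.77552001]
[314.56533873 321.62021436]
[314.52757655 330.26182862]
```

View pics/w4c.png

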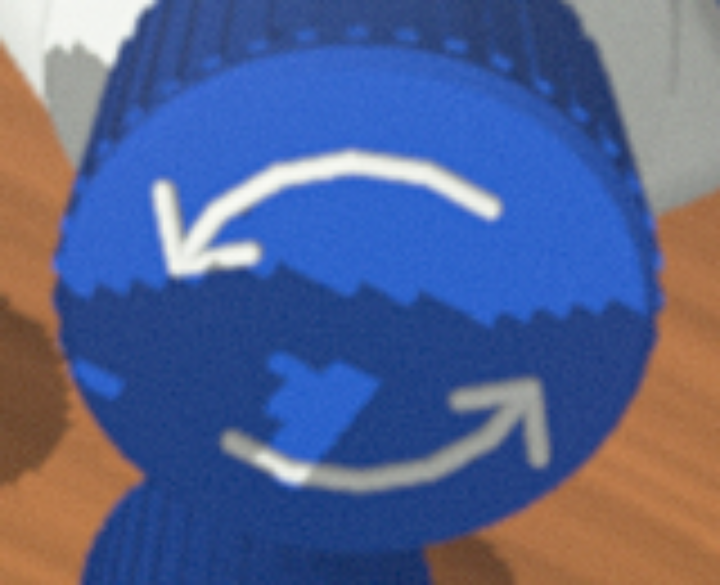

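Cap top centre is at (314,357). The point above the TCP at z=.152 projects to (314,357), so the gripper is centred. Closing.

Call:
arm_command --deltas '[[[0,0,0,0,0,0,0.55],[0,0,0,0,0,0,0.5],[0,0,0,0,0,0,0.4],[0,0,0,0,0,0,0.3],[0,0,0,0,0,0,0.2]]]' --squeeze 70

```text
t: 3.58
eef_pos: [0.5921, 0.0392, 0.1219]
orientation: [-1.569, -0.0, -0.993]
ft_force: [0.0, 0.7, -3.1]
width: 0.595
```

```bash
python3 look.py 5
```

```text
{'t': 3.5833, 'eef_pos': [0.5921, 0.0392, 0.1219], 'orientation': [-1.5685, -0.0001, -0.9933], 'ft_force': [0.0288, 0.6785, -3.0979], 'moment': [0.0267, -0.0234, 0.0175], 'width': 0.5947, 'joint_positions': [0.0657, 0.2726, -0.0991, 1.197, 0.001, 2.6298]}
```

View pics/w5.png

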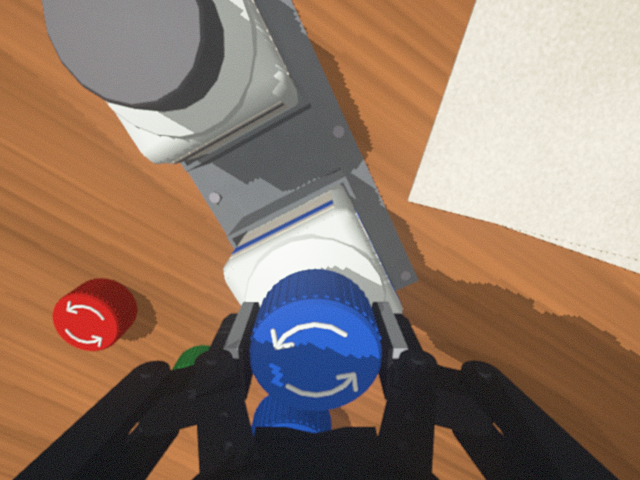

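View pics/s5.png

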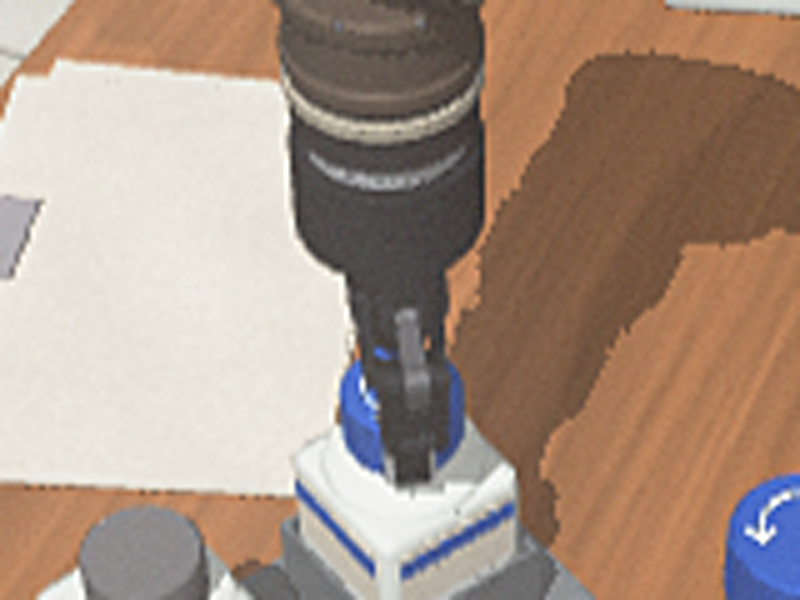

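Call:
arm_command --deltas '[[[0,2,0,0,0,0,0.2],[0,2,0,0,0,0,0.2]]]'

```text
t: 3.85
eef_pos: [0.5923, 0.0392, 0.1195]
orientation: [-1.567, -0.001, -0.993]
ft_force: [-4.4, 0.1, 7.6]
width: 0.593
```

Call:
arm_command --deltas '[[[0,3,0,0,0,0,0.2],[0,2,0,0,0,0,0.2]]]'

```text
t: 4.02
eef_pos: [0.5925, 0.0392, 0.1172]
orientation: [-1.565, -0.002, -0.993]
ft_force: [-4.5, 0.9, 11.5]
width: 0.592
```

```bash
python3 plan.py .5923 .0392 .116
```

```text
{'t': 4.0167, 'eef_pos': [0.5925, 0.0392, 0.1172], 'orientation': [-1.5649, -0.0024, -0.9933], 'ft_force': [-4.4703, 0.8816, 11.5128], 'moment': [-0.007, 1.0572, 0.0005], 'width': 0.592, 'joint_positions': [0.0657, 0.2716, -0.1109, 1.1821, 0.0008, 2.6298]}
shift mm [-0.08  1.24 -0.14] turn deg [-0.34  0.    0.13]
```

Call:
arm_command --deltas '[[[0,2,0,-0.3,-3,0.1,0.2],[0,2,0,0,-5,0,0.2],[0,2,0,0,-5,0,0.2]]]'

```text
t: 4.27
eef_pos: [0.5937, 0.0392, 0.1169]
orientation: [-1.565, -0.006, -0.76]
ft_force: [-6.0, 0.5, 11.8]
width: 0.594
```

```bash
python3 plan.py .5923 .0392 .116
```

```text
{'t': 4.2667, 'eef_pos': [0.5937, 0.0392, 0.1169], 'orientation': [-1.5652, -0.0056, -0.7599], 'ft_force': [-5.9877, 0.491, 11.8066], 'moment': [0.2229, 1.2192, -0.1839], 'width': 0.5938, 'joint_positions': [0.0662, 0.2727, -0.1101, 1.1802, -0.0003, 2.3969]}
shift mm [-0.99  0.93 -1.01] turn deg [-0.32  0.    0.32]
```

Call:
arm_command --deltas '[[[-0.7,2,-0.7,-0.3,-6,0.3,0.2],[-0.3,2,-0.3,0,-6,0,0.2],[0,2,0,0,-6,0,0.2]]]'

```text
t: 4.52
eef_pos: [0.5934, 0.0398, 0.117]
orientation: [-1.566, -0.006, -0.431]
ft_force: [-7.8, 1.5, 11.5]
width: 0.592
```

```bash
python3 plan.py .5923 .0392 .116
```

```text
{'t': 4.5167, 'eef_pos': [0.5934, 0.0398, 0.117], 'orientation': [-1.5664, -0.0061, -0.4312], 'ft_force': [-7.8145, 1.4913, 11.5278], 'moment': [0.2632, 1.5164, -0.149], 'width': 0.5924, 'joint_positions': [0.0664, 0.2724, -0.1102, 1.1807, 0.001, 2.0684]}
shift mm [-0.74  1.02 -0.95] turn deg [-0.25  0.    0.35]
```

Call:
arm_command --deltas '[[[-1,2,-0.8,-0.2,-6,0.3,0.2],[-0.7,2,-0.3,0,-6,0,0.2],[-0.5,2,0,0,-6,0,0.2]]]'

```text
t: 4.77
eef_pos: [0.5928, 0.0401, 0.1173]
orientation: [-1.568, -0.01, -0.101]
ft_force: [-6.3, 0.9, 10.7]
width: 0.591
```

```bash
python3 plan.py .5923 .0392 .116 0.107
```

```text
{'t': 4.7667, 'eef_pos': [0.5928, 0.0401, 0.1173], 'orientation': [-1.5679, -0.0096, -0.1013], 'ft_force': [-6.2675, 0.9043, 10.7009], 'moment': [0.13, 1.1823, -0.1156], 'width': 0.5913, 'joint_positions': [0.0669, 0.2692, -0.1139, 1.1778, 0.0013, 1.739]}
shift mm [-0.38  1.29 -0.93] turn deg [ -0.11 -11.94   0.57]
```

Call:
arm_command --deltas '[[[-0.5,2,-0.8,-0.1,-6,0.4,0.2],[-0.2,2,0,0,-4,0,0.2],[0,2,0,0,0,0,0.2]]]'

```text
t: 5.02
eef_pos: [0.5926, 0.04, 0.1173]
orientation: [-1.569, -0.009, 0.087]
ft_force: [-5.0, -1.2, 13.1]
width: 0.588
```

```bash
python3 look.py 6; python3 plan.py .5923 .0392 .116 0.107
```

```text
{'t': 5.0167, 'eef_pos': [0.5926, 0.04, 0.1173], 'orientation': [-1.5693, -0.0092, 0.0868], 'ft_force': [-5.0201, -1.1971, 13.0646], 'moment': [-0.0903, 1.4339, -0.0298], 'width': 0.5883, 'joint_positions': [0.0665, 0.2696, -0.1132, 1.1788, 0.0017, 1.5505]}
{'t': 5.1167, 'eef_pos': [0.5926, 0.0399, 0.1173], 'orientation': [-1.5694, -0.0092, 0.084], 'ft_force': [-5.6261, -0.3051, 11.5512], 'moment': [-0.1129, 1.1716, 0.016], 'width': 0.5937, 'joint_positions': [0.0665, 0.2695, -0.1134, 1.1787, 0.0016, 1.5533]}
shift mm [-0.38  1.32 -0.7 ] turn deg [-0.08 -1.32  0.53]
```

View pics/w6.png

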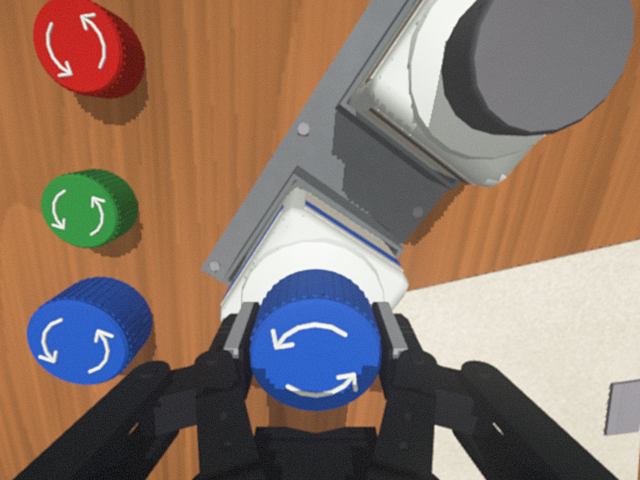

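View pics/s6.png

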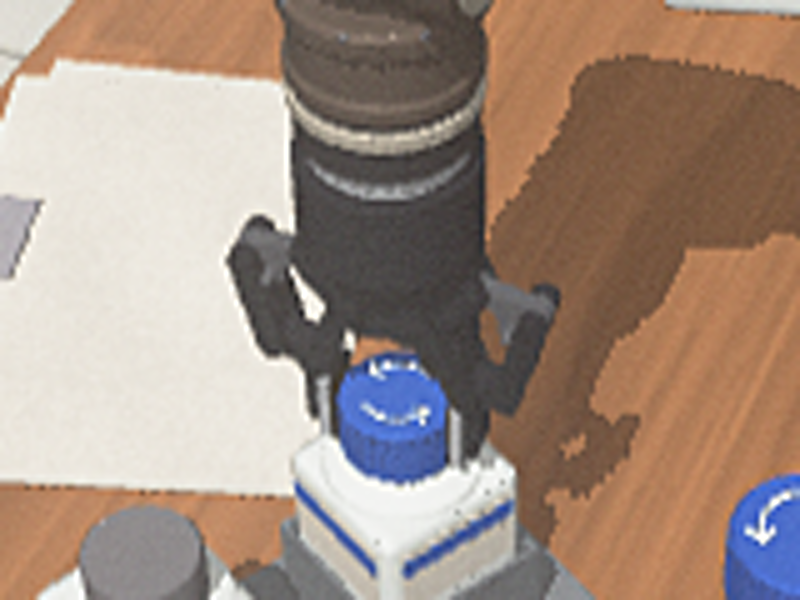

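The arrows kept their place in the wrist view while the tub appears turned by about 62°, so the cap turned with the gripper. Lifting slowly.

Call:
arm_command --deltas '[[[-1,-2,-0.5,0,0,0.5,0.2],[-0.5,-3,0,0,0,0,0.2]]]'

```text
t: 5.28
eef_pos: [0.5923, 0.0399, 0.1249]
orientation: [-1.568, -0.005, 0.084]
ft_force: [-1.2, 0.1, -1.2]
width: 0.595
```

```bash
python3 plan.py .592 .0395 .125
```

```text
{'t': 5.2833, 'eef_pos': [0.5923, 0.0399, 0.1249], 'orientation': [-1.5682, -0.0051, 0.0844], 'ft_force': [-1.2332, 0.0912, -1.1618], 'moment': [-0.0372, 0.0534, -0.0022], 'width': 0.5953, 'joint_positions': [0.066, 0.2696, -0.0964, 1.1998, 0.0026, 1.5523]}
shift mm [-0.38 -0.1  -0.38] turn deg [-0.15  0.    0.29]
```

Call:
arm_command --deltas '[[[-0.3,-5,-0.3,-0.1,0,0.3,0.2],[0,-5,0,0,0,0,0.2],[0,-5,0,0,0,0,0.2],[0,0,0,0,0,0,0.2]]]'

```text
t: 5.62
eef_pos: [0.5926, 0.0392, 0.1417]
orientation: [-1.571, -0.001, 0.084]
ft_force: [0.9, 0.2, -0.3]
width: 0.594
```

```bash
python3 look.py 7;python3 plan.py .592 .0395 .1885
```

```text
{'t': 5.6167, 'eef_pos': [0.5926, 0.0392, 0.1417], 'orientation': [-1.571, -0.0009, 0.0843], 'ft_force': [0.8914, 0.1586, -0.2936], 'moment': [0.0119, -0.053, -0.0343], 'width': 0.5942, 'joint_positions': [0.0662, 0.2679, -0.0613, 1.2406, -0.0002, 1.5527]}
{'t': 5.7167, 'eef_pos': [0.5922, 0.0392, 0.1407], 'orientation': [-1.5709, 0.0002, 0.0843], 'ft_force': [0.5032, 0.4899, -0.1823], 'moment': [0.0271, 0.027, -0.0193], 'width': 0.5909, 'joint_positions': [0.0662, 0.2684, -0.0629, 1.2397, -0.0001, 1.5527]}
shift mm [ -0.21 -47.79   0.3 ] turn deg [ 0.01  0.   -0.01]
```

View pics/s7.png

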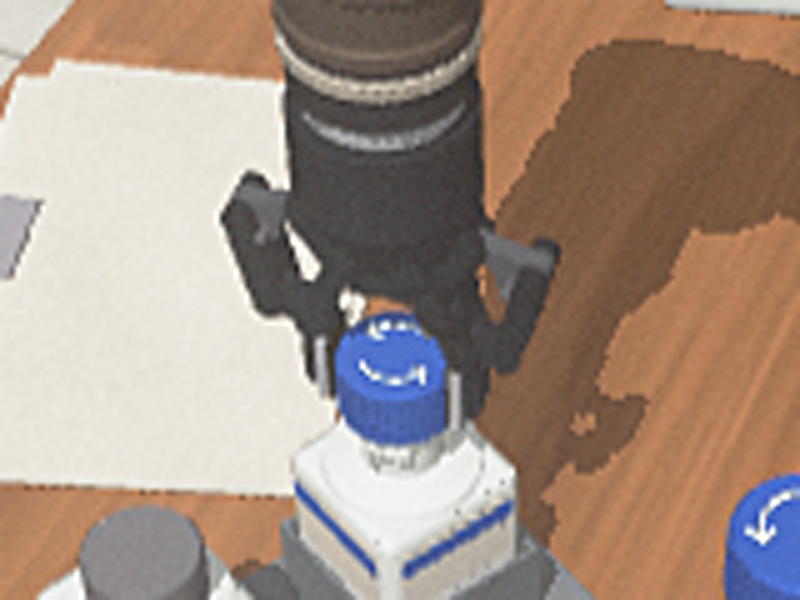

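The cap is off the flanges and the neck is visible beneath it. The tub has not moved in the rack. I keep lifting to the final height.

Call:
arm_command --deltas '[[[0,-10,0,0,0,0,0.2],[0,-12,0,0,0,0,0.2],[0,-10,0,0,0,0,0.2],[0,-7,0,0,0,0,0.2],[0,0,0,0,0,0,0.2]]]'

```text
t: 6.13
eef_pos: [0.5912, 0.039, 0.1812]
orientation: [-1.571, 0.004, 0.084]
ft_force: [0.1, -0.7, 0.2]
width: 0.59
```

Call:
arm_command --deltas '[[[0,0,0,0,0,0,0.2],[0,0,0,0,0,0,0.2]]]'

```text
t: 6.3
eef_pos: [0.5916, 0.0391, 0.1818]
orientation: [-1.571, 0.003, 0.084]
ft_force: [0.9, 0.1, -0.4]
width: 0.596
```

```bash
python3 plan.py .592 .0395 .1885
```

```text
{'t': 6.3, 'eef_pos': [0.5916, 0.0391, 0.1818], 'orientation': [-1.571, 0.0027, 0.0842], 'ft_force': [0.893, 0.0733, -0.3962], 'moment': [-0.0103, 0.0045, 0.0558], 'width': 0.5963, 'joint_positions': [0.0661, 0.2605, 0.0171, 1.33, -0.0003, 1.5527]}
shift mm [ 0.41 -6.68  0.39] turn deg [ 0.01  0.   -0.15]
```

Call:
arm_command --deltas '[[[0,-6.5,0,0,0,0,0.2],[0,0,0,0,0,0,0.2],[0,0,0,0,0,0,0.2],[0,0,0,0,0,0,0.2]]]'

```text
t: 6.63
eef_pos: [0.5911, 0.039, 0.1878]
orientation: [-1.571, 0.005, 0.084]
ft_force: [0.2, 0.2, 0.0]
width: 0.591
```

```bash
python3 look.py 8; python3 plan.py .592 .0395 .1885; python3 - <<'E'
from h import *
im=optics.grab_frame("top")[:,:,::-1];cv2.imwrite("pics/t8.png",im)
print(status.sense()["dq"].round(4))
E
```

```text
{'t': 6.6333, 'eef_pos': [0.5911, 0.039, 0.1878], 'orientation': [-1.571, 0.0046, 0.0841], 'ft_force': [0.2337, 0.2358, 0.0357], 'moment': [0.043, -0.0078, -0.0268], 'width': 0.5912, 'joint_positions': [0.0661, 0.2604, 0.0299, 1.3449, -0.0003, 1.5527]}
{'t': 6.7333, 'eef_pos': [0.591, 0.039, 0.1876], 'orientation': [-1.571, 0.005, 0.0841], 'ft_force': [-0.068, 0.3136, -0.2962], 'moment': [0.0133, -0.0275, 0.03], 'width': 0.5905, 'joint_positions': [0.0661, 0.2605, 0.0296, 1.3448, -0.0003, 1.5527]}
shift mm [ 1.08 -0.95  0.39] turn deg [ 0.01  0.   -0.28]
[-0.0006 -0.0003  0.0016  0.0003 -0.0005 -0.0012]
```

View pics/sf8.png

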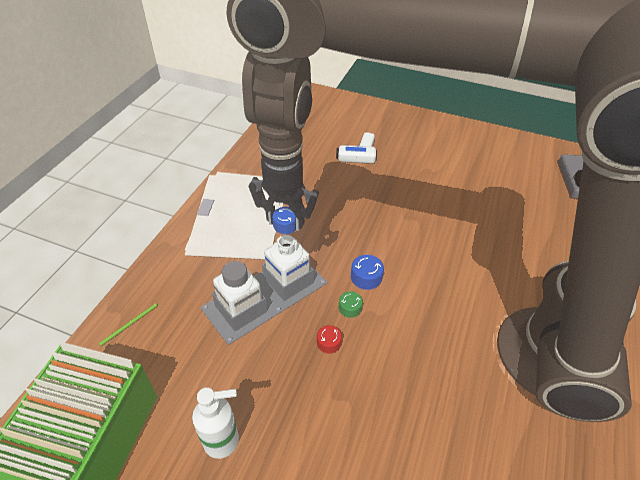

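View pics/s8.png

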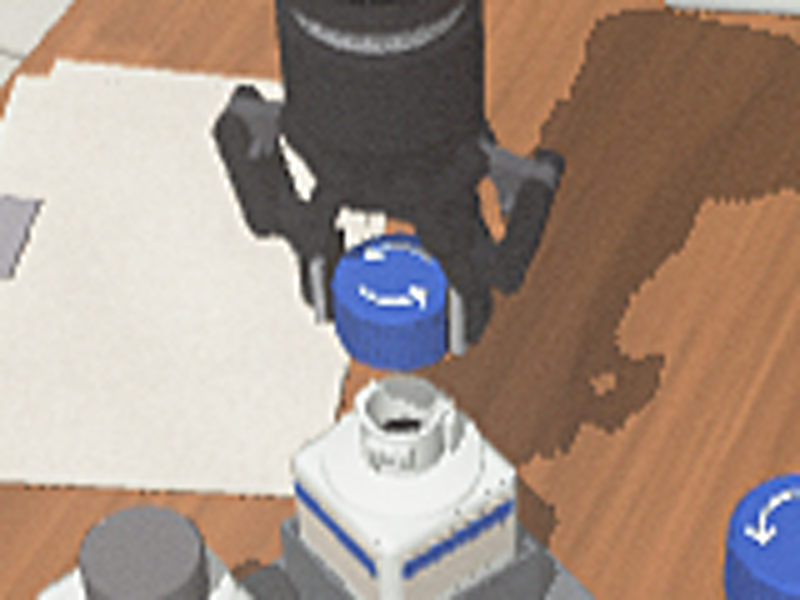

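View pics/w8.png

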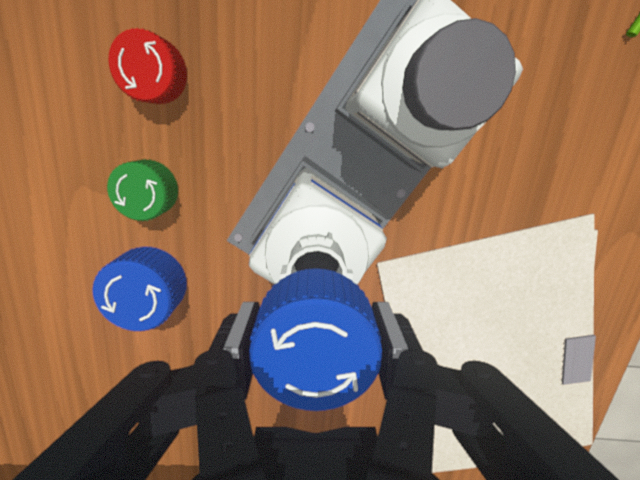

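```bash
python3 - <<'E'
from h import *
c=optics.get_calibration("side")
for z in (.209,.219,.229): print(z,proj(c,[.591,.039,z]),z)
print("before offset", proj(c,[.591,.039,.153]),"vs meas 286.0,237.4")
S()
E
```

```text
0.209 [283.94747099 217.68929572] 0.209
0.219 [283.77086558 214.2059425 ] 0.219
0.229 [283.59166004 210.67130469] 0.229
before offset [284.89095692 236.2985481 ] vs meas 286.0,237.4
{'t': 6.7833, 'eef_pos': [0.591, 0.039, 0.1876], 'orientation': [-1.571, 0.0049, 0.0842], 'ft_force': [-0.0834, -0.3636, 0.0479], 'moment': [-0.0147, -0.0015, 0.0284], 'width': 0.593, 'joint_positions': [0.0661, 0.2605, 0.0296, 1.3448, -0.0003, 1.5527]}
```

```bash
python3 -c "
from workcell import order,status
print(order.close_job()); print(status.sense()['eef_pos'])"
```

```text
the job is handed in; nothing more can be done
None
the job is handed in; nothing more can be done
```

The tub is open and the gripper is still holding its blue cap upright over the mouth. I handed the job in at about 6.8 s, and no verdict was reported.

- **Opening:** I gripped the cap at 70 N and pressed it down about 4.5 mm, with 11–13 N at the wrist. I held that while twisting it 62° anticlockwise, then lifted it straight up.
- **Last checks:** The side picture shows the open mouth under the cap, the tub still in its rack, and the other tub, pump and thermometer where they were. The loose caps had not moved either. The arm was still, wrist force was under 0.5 N, and the cap's tilt was about 0.3°.
- **Cap height:** By the arm's pose, the underside is about 49 mm above the rim. The side camera gives about 47 mm.
- **Disagreement:** Early camera estimates of the cap-top height ranged from 136 to 151 mm, against 153 mm from the description. I went by the two wrist views, which gave 151 mm, and the centring check before the grasp agreed.

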